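Let the bench lift down on its release valve and tip out its tub

ROBOT

A 7-joint arm with a two-finger parallel gripper is mounted at the origin on the work surface. World frame = base frame: x ahead of the robot, y to its left, z up, the work surface at z = 0. Lengths are in mm, angles in rad, forces in N, time in s.
With the tool pointing down it reaches from about 425 to 975 mm from the base axis. Payload 16.7 kg.
Tool frame: the origin (TCP) lies on the front face of the gripper's body, between the roots of the fingers; the fingertips stand 73 mm ahead of it and the grasp point (between the pads) lies 54 mm ahead of it (manip.grasp_offset is the distance from the TCP to the grasp point, in mm); z points along the fingers, y is the line along which they close (so a half turn about z gives the same grasp; the last joint's range is limited). The gripper opens to 85 mm and grips with 20 to 120 N. Pads are 22 mm wide; open, the fingers measure 114 mm over their backs; the gripper's body (76 mm by 85 mm) begins 54 mm behind the grasp point. The pads swing forward as they close: fully open they stand 13 mm farther back than shut.
Start: joints at [-1.304, 0.426, 0.074, 1.606, -0.034, 1.111, -0.067], TCP at [273.269, 617.175, 303.902] pointing down, gripper open.
Joint ranges: [-2.85, 2.85], [-0.5, 2.14], [-1.23, 1.37], [0.21, 2.46], [-1.02, 4.16], [0.16, 2.05], [-2.73, 2.73]. Speed limits (rad/s): [1.89, 1.89, 2.39, 2.39, 3.01, 3.01, 3.01].

INTERFACE

Orientations are given as a rotation vector (axis times angle).
In Python, from workcell import manip, cams gives the robot as it stands.
- The arm moves only by the tool carry_out, never from a script. Its argument "series" is a list of rows, each a list of 4 numbers: the shift along the tool's x, y, z scaled (see below), then the turn about the tool's z scaled (see below). A call has 1 to 20 rows; each row is the pose to reach, as a shift and turn from the pose commanded when the call began, along the tool's axes at that moment; what a row does not reach only later rows make up. The controller multiplies each number of a shift by 25 cm and each number of a turn by 90 degrees. A row lasts 1/12 s, in which the tool goes at most 41.7 mm and 7.16 degrees, less where a joint would pass 70% of its speed; a pose out of reach is approached as far as the arm can. A call with a number of a shift or a turn outside -1 to 1 is refused whole. A call with a gripper value outside its range is refused whole. "gripper" is the opening in per cent of the stroke, from 0 (shut) to 100 (fully open), set as the call begins (left out, the last holds). The fingers move at their own pace and stop on an object; "force" is the grip in N (left out, the last holds). Time passes only in rows, so rows that repeat a pose let the fingers close. It gives the time, the measured TCP pose, the force, the opening and the grip force at its end, in the units of the state.
- manip.observe(): the state, without advancing time (a new reading comes with each control period).
- cams.read_camera(name): name is "scene" or "side" or "wrist"; returns a dict with "image" (400x640x3 uint8, red, green, blue), "fx", "fy", "cx", "cy" (pixels), "rvec" (rotation vector, rad) and "tvec" (3), from world to camera coordinates, as OpenCV has them. Camera axes: x right, y down, z forward; pixel columns grow to the right and rows downward; lengths in mm; the calibration is good to about 2 mm. The wrist camera is an equidistant fisheye: a pixel r from the principal point sees the ray r / f radians off the axis. A picture is of the moment at which its call begins. There is no depth.
- manip.sign_off(): hands the job in; it is judged then, once.
The state is a dict: "t": time; "q": joint angles; "dq": joint speeds; "joint_efforts": joint torques, N m; "eef_pos": TCP position; "tool_rot": TCP orientation; "ft_force": force on the tool from outside, world axes, zero at the start; "torque": the same for the moment, N m; "gripper_width": opening from 0.0 (shut) to 1.0 (fully open); "grip_force": force on a finger pad.
Only numpy, scipy, OpenCV 4.12 (cv2) and the standard library are available. Lean on these libraries where they do the work, as an engineer would, in place of code of your own. Each camera call takes 0.05 s, during which the arm holds its last target. There are 200 camera calls.

TASK

Crack the lift's release valve open a fraction of a turn so that the platform with its tub sinks slowly all the way down by itself (no faster than 50 mm/s, and without touching platform or tub on the way), then close the valve again. Then tip the tub by its bar until all four branch chunks have dropped into the wooden tray, and swing the tub back fully upright. Leave the other things on the bench where they are.

Things in the scene. Friction and masses are not known exactly. Their poses are not given: they have to be found in the camera images.
- lift: Fixed hydraulic bench lift: grey base plate 180 x 295 mm, short steel cylinder 95 mm tall that carries a square dark platform, and a grey pump block 80 x 85 mm, top at 90 mm, 200 mm to the lift's +y side, with the release valve on top. Origin on the bench under the platform's centre, z up; the tub pours to the lift's -y, where the tray stands.
- lift_ram (a joint): How far the platform has sunk, in m: near 0 at the start (raised), 0.070 fully down on its stop. It moves straight down under its own weight; its sinking speed grows with the valve's opening.
- platform (a point): Centre of the platform's top face (150 x 150 x 10 mm), about 190 mm above the bench when raised, 120 mm when down.
- valve (a joint): Turn of the release valve in rad: near 0 shut, positive is counter-clockwise seen from above (opening), stop at 1.6. Shut it holds the lift. The lift starts to creep somewhere between about 0.25 and 0.6 rad, differing from time to time; each further 0.1 rad adds about 10 mm/s, so that 0.65 to 0.7 rad gives a slow, steady sinking; above about 0.85 rad it can sink faster than 50 mm/s. Turning takes about 0.25 N m, and it stays where it is left.
- valve_grip (a point): Point on the valve's vertical axis at gripping height, in the middle of its dark T-handle: a flat upright bar 84 mm long, 14 mm thick and 30 mm tall. The bar lies along this point's x axis and turns with the valve; the free height under the bar to the pump block is 14 mm. The point lies 122 mm above the bench, 18 mm above the bar's lower edge and 12 mm below its top.
- tub (a joint): Tilt of the tub in rad: 0 upright on the platform, positive tips it towards the lift's -y over the tray, stop at 1.95. The hinge is stiff (0.35 N m) and stays where it is left. The chunks all slide out by about 1.9.
- tub_hinge (a point): Middle of the tub's horizontal hinge axis, which is parallel to the lift's x; at the front (lift's -y) lower edge of the tub, 65 mm from the lift's centre line and 20 mm above the platform's top. This point's axes turn with the tub. The tub is an open aluminium trough of sheet, 120 mm wide, 110 mm long at the floor and 60 mm tall, with a sloping pouring side towards -y.
- tub_bar (a point): Middle of the tub's tipping bar, a round steel bar 10 mm thick and 100 mm long, parallel to the hinge, held on two arms 40 mm behind (lift's +y) and 40 mm above the tub's rear rim. With the tub upright it lies 150 mm to the lift's +y of the hinge and 82 mm above it, 171 mm from the hinge axis. Can be pinched from above and led round the hinge in an arc, turning freely between the fingers.
- tray: Fixed open wooden tray, 220 (x) x 180 (y) x 60 mm high, walls 6 mm, beside the lift on its -y side, axes nearly along the lift's. Origin at the centre of its underside.
- chunk0_mid (a point): Middle of a round branch chunk, 32 mm thick and 60 mm long, dark bark and pale ends, along this point's z; at the start it stands in the tub.
- chunk1_mid (a point): Middle of a round branch chunk, 32 mm thick and 66 mm long, dark bark and pale ends, along this point's z; at the start it stands in the tub.
- chunk2_mid (a point): Middle of a round branch chunk, 32 mm thick and 70 mm long, dark bark and pale ends, along this point's z; at the start it stands in the tub.
- chunk3_mid (a point): Middle of a round branch chunk, 32 mm thick and 63 mm long, dark bark and pale ends, along this point's z; at the start it stands in the tub.
- slice: Bystander: slice of a log, 72 mm across, 24 mm thick, flat on the bench between the robot and the lift.
- glue: Bystander: white glue bottle, 48 mm across, 110 mm tall, standing beyond the pump block.
- driver: Bystander: screwdriver lying on the bench at the robot's right.
- mallet: Bystander: hammer lying on the left.
- branch: Bystander: bare branch, 240 mm long, 26 mm thick, lying beyond the tray.
- elephant: Bystander: toy wooden elephant, 180 mm long, 130 mm tall, standing on the left.
- bits: Bystander: yellow drill-bit case, 110 x 80 x 30 mm, beyond the lift.
- chunk0: The chunk of point chunk0_mid; origin at the centre of one of its ends.
- chunk1: The chunk of point chunk1_mid; origin at the centre of one of its ends.
- chunk2: The chunk of point chunk2_mid; origin at the centre of one of its ends.
- chunk3: The chunk of point chunk3_mid; origin at the centre of one of its ends.
Things that resemble listed ones, but are neither listed nor needed, are in the scene too. What is shaped like the chunk1 but orange is not meant. What is shaped like the chunk0 but orange is not meant.

How it is judged:
By the outcome, as a careful person would: the job done as asked, in the order asked, and still so for the second after the job is handed in, with the robot touching nothing.
It also fails if it takes over 72 s, if anything falls off the work surface, if the arm or the gripper's body presses on something with over 40 N, if the wrist force passes 120 N, or if a joint passes its speed limit or range.

## Working session

There is one attempt and no reset: what is moved stays moved. The work goes in short steps, Python scripts to look and compute and a tool call to move; the robot and the scene stay as the last step left them, time stands still between calls to the robot, and variables do not carry over. Pictures are saved under pics/ and viewed, at most 10 in all, crops included, and the job is handed in when it is done.

Besides the shell and the picture viewer there is one more tool, called after "Call:" by a JSON object that holds its "api" and its "payload". carry_out: Moves the arm, as the interface text tells. Shifts and turns lie within -1 to 1; 1 stands for 25 cm of shift or 90 degrees of turn. Its arguments: {"type":"object","properties":{"series":{"type":"array"},"gripper":{"type":"number"},"force":{"type":"number"}},"required":["series"]}

```bash
mkdir -p pics; cat > h.py <<'E'
import numpy as np, cv2
from workcell import manip, cams
def snap(n,f):
    c=cams.read_camera(n); cv2.imwrite('pics/'+f,c['image'][:,:,::-1]); np.savez('pics/'+f[:-4]+'.npz',**c); return c
def cam(f): return dict(np.load('pics/'+f+'.npz'))
def proj(c,P):
    P=np.atleast_2d(np.array(P,float)); R=cv2.Rodrigues(c['rvec'])[0]; q=P@R.T+c['tvec'].ravel()
    return np.c_[c['fx']*q[:,0]/q[:,2]+c['cx'],c['fy']*q[:,1]/q[:,2]+c['cy']]
def ray(c,uv):
    R=cv2.Rodrigues(c['rvec'])[0]; d=R.T@np.array([(uv[0]-c['cx'])/c['fx'],(uv[1]-c['cy'])/c['fy'],1]); return -R.T@c['tvec'].ravel(),d
def atz(c,uv,z):
    o,d=ray(c,uv); return o+d*(z-o[2])/d[2]
E
python3 - <<'E'
from h import *
a=snap('scene','s0.png'); b=snap('side','d0.png')
cv2.imwrite('pics/both0.png',np.vstack([a['image'],b['image']])[:,:,::-1]) 
for c in(a,b): print(ray(c,(c['cx'],c['cy'])))
s=manip.observe(); print(s['eef_pos'],s['tool_rot'],s['gripper_width'],manip.grasp_offset,s['t'])
E
```

```text
(array([1246.8676935 ,  724.18138626, 1209.44388047]), array([-0.47164151, -0.50294988, -0.72428979]))
(array([ -89.03630996, -782.01507054, 1065.11994875]), array([ 0.47124479,  0.59340508, -0.65253257]))
[273.14806075 616.93817394 303.27291284] [-6.50017751e-01 -3.07341118e+00  1.85826009e-03] 0.9991855942716836 53.900000000000006 0.1
```

View pics/s0.png

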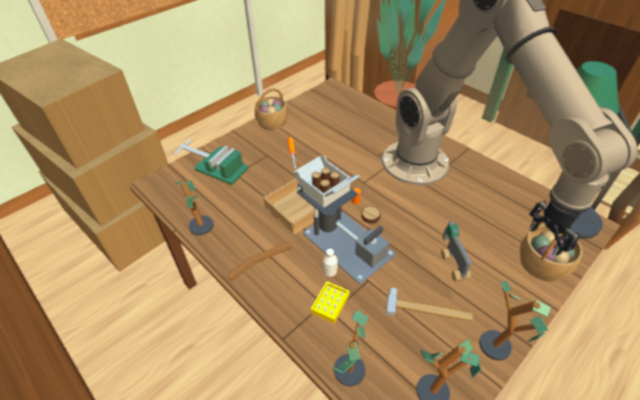

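View pics/d0.png

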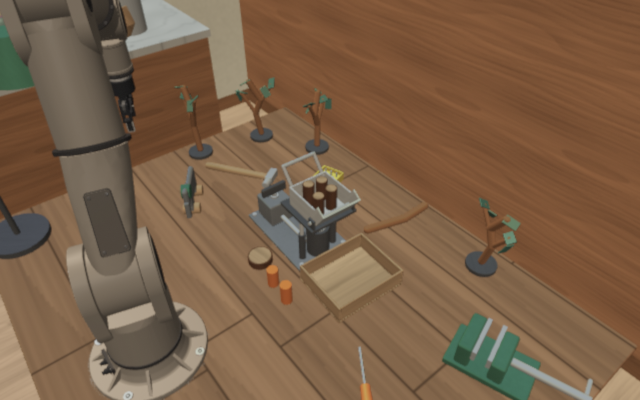

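The scene view shows the lift at about (340,225), with the brown chunks in the tub at (325,180). The side view shows the tub at (325,195), the valve at (270,185), and two orange cylinders on the bench at (272,276) and (286,292). The orange ones are the decoys; the brown-bark chunks in the tub fit the description. I'll confirm that in an enlarged crop.

```bash
python3 - <<'E'
from h import *
a=cam('s0')['image'][150:290,250:400]; b=cam('d0')['image'][145:285,240:390]
f=lambda i:cv2.resize(i,None,fx=2.66,fy=4.2/1.58,interpolation=cv2.INTER_CUBIC)
o=np.hstack([f(a),f(b)]);print(o.shape);cv2.imwrite('pics/crop0.png',o[:,:,::-1])
E
```

```text
(372, 798, 3)
```

View pics/crop0.png

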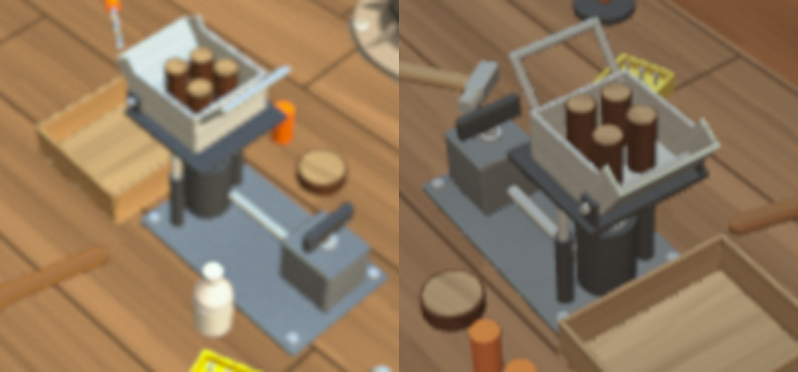

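The crop confirms four brown-bark chunks with pale ends in the tub and the orange ones on the bench. The T-handle is at crop (328,226) in the left view and (488,115) in the right view. I'll fit the lift pose from keypoints in both views.

```bash
cat > fit.py <<'E'
from h import *
from scipy.optimize import least_squares
S,D=cam('s0'),cam('d0'); k=2.66
s=lambda u,v:('s',250+u/k,150+v/k); d=lambda u,v:('d',240+(u-399)/k,145+v/k)
# lift-frame points: function of (c plate offset, h platform z)
def L(x,y,z):return np.array([x,y,z],float)
def W(p,P): 
    c,n=np.cos(p[2]),np.sin(p[2]); return np.array([p[0]+c*P[0]-n*P[1],p[1]+n*P[0]+c*P[1],P[2]])
obs=[]
def model(p):
    r=[]
    for (n,u,v),f in obs: r.append(proj(S if n=='s' else D,W(p,f(p)))[0]-[u,v])
    return np.ravel(r)
if __name__=='__main__':
    # yaw unknown: valve is lift +y. bar ends 
    vs=atz(S,s(328,226)[1:],122);vd=atz(D,d(488,115)[1:],122);print('valve',vs,vd)
    bs=atz(S,s(245,92)[1:],292);bd=atz(D,d(555,38)[1:],292);print('bar',bs,bd)
    for q in((128,110),(208,165),(285,115)):print('plat s',atz(S,s(*q)[1:],188))
    for q in((512,152),(708,175),(585,220)):print('plat d',atz(D,d(*q)[1:],188))
    for q in((385,278),(295,350),(145,222)):print('base s',atz(S,s(*q)[1:],5))
    for q in((425,185),):print('base d',atz(D,d(*q)[1:],5))
    for q in((304,242),(352,208)):print('vbar s',atz(S,s(*q)[1:],134))
    for q in((458,128),(520,100)):print('vbar d',atz(D,d(*q)[1:],134))
    for q in((200,115),(290,68)):print('tbar s',atz(S,s(*q)[1:],292))
    for q in((513,55),(597,20)):print('tbar d',atz(D,d(*q)[1:],292))
E
python3 fit.py
```

```text
valve [514.16711225 200.95225703 122.        ] [514.58741681 202.55096954 122.        ]
bar [544.78860285  82.53538146 292.        ] [528.41091072  83.7862805  292.        ]
plat s [595.24564009 -73.07154505 188.        ]
plat s [589.82653421  66.70508578 188.        ]
plat s [459.59973136  74.86862227 188.        ]
plat d [457.47504922  68.45532401 188.        ]
plat d [591.32844836 -84.83226003 188.        ]
plat d [454.47177492 -58.39033763 188.        ]
base s [448.9216913  255.04131409   5.        ]
base s [615.55624116 246.5587424    5.        ]
base s [608.60895638 -37.0979414    5.        ]
base d [454.02890439 262.39028252   5.        ]
vbar s [561.64570941 202.69682518 134.        ]
vbar s [479.40929726 208.76585809 134.        ]
vbar d [467.69975658 192.21031985 134.        ]
vbar d [550.9773171  189.32299414 134.        ]
tbar s [608.57716119  72.39462553 292.        ]
tbar s [477.19053839  91.89921953 292.        ]
tbar d [478.65480348  87.09871812 292.        ]
tbar d [580.95349288  81.75694811 292.        ]
```

Call:
{"api": "carry_out", "payload": {"series": [[-0.78,-0.565,0,-0.1],[-0.78,-0.565,0,-0.2],[-0.78,-0.565,0,-0.267],[-0.78,-0.565,0,-0.267],[-0.78,-0.565,0,-0.267],[-0.78,-0.565,0,-0.267],[-0.78,-0.565,0,-0.267]], "gripper": 100, "force": 60}}

```text
t: 0.68
eef_pos: [398.5, 402.6, 304.0]
tool_rot: [0.009, 3.14, -0.003]
ft_force: [1.3, -0.3, 0.7]
gripper_width: 0.997
grip_force: 0.0
```

```bash
cat >> h.py <<'E'
from scipy.spatial.transform import Rotation as Ro
def plan(target,yawdeg=None):
    s=manip.observe(); R=Ro.from_rotvec(s['tool_rot']).as_matrix(); p=np.array(s['eef_pos'])
    cur=np.degrees(np.arctan2(R[1,1],R[0,1])); out=R.T@(np.array(target)-p)/250
    t=0 if yawdeg is None else -((yawdeg-cur+90)%180-90)/90
    print('t',round(s['t'],2),'pos',p.round(1),'toolz',R[:,2].round(3),'yaw_y',cur.round(2),'->',out.round(4),'turn',round(t,4),'F',np.round(s['ft_force'],1),'w',round(s['gripper_width'],3),'q',np.round(s['q'],2))
E
python3 -c "
from h import *
plan([515,200,304],90)"
```

```text
t 0.68 pos [398.5 402.6 304. ] toolz [ 0.001 -0.002 -1.   ] yaw_y 89.69 -> [-0.4706 -0.8078  0.0023] turn -0.0035 F [ 1.3 -0.3  0.7] w 0.997 q [-0.97  0.25  0.07  1.86 -0.02  1.04  0.68]
```

Call:
{"api": "carry_out", "payload": {"series": [[-0.46,-0.8,0,0],[-0.46,-0.8,0,0],[-0.46,-0.8,0,0],[-0.46,-0.8,0,0],[-0.46,-0.8,0,0],[-0.46,-0.8,0,0],[-0.46,-0.8,0,0],[-0.46,-0.8,0,0]]}}

```text
t: 1.35
eef_pos: [510.4, 208.1, 303.7]
tool_rot: [-0.0, -3.141, 0.001]
ft_force: [-1.0, 0.7, 0.6]
gripper_width: 0.999
grip_force: 0.0
```

```bash
python3 -c "
from h import *
plan([515,200,304],90)
c=snap('wrist','w1.png'); print({k:c[k] for k in c if k!='image'})"
```

```text
t 1.35 pos [510.4 208.1 303.7] toolz [-0. -0. -1.] yaw_y 89.99 -> [-0.0185 -0.0323 -0.0011] turn -0.0001 F [-1.   0.7  0.6] w 0.999 q [-0.67  0.22  0.2   1.89 -0.05  1.03  1.12]
{'fx': 309.70691628693146, 'fy': 309.70691628693146, 'cx': 320.54468801030123, 'cy': 198.936537975166, 'rvec': array([-2.07266899, -2.06961101, -0.2902084 ]), 'tvec': array([-208.68879447, -526.60894058,  238.51685463])}
```

View pics/w1.png

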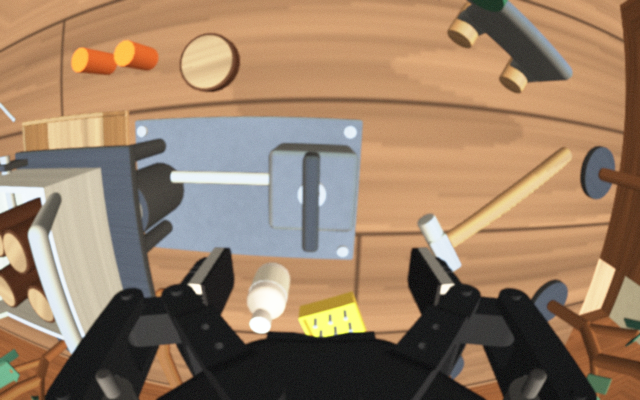

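The wrist view shows the T-handle from (312,152) to (311,250), the base plate bolts at (141,132), (350,132) and (343,252), and the tub bar at lower left from (40,205) to (80,345).

```bash
cat >> h.py <<'E'
def fray(c,uv):
    R=cv2.Rodrigues(c['rvec'])[0]; x=np.array([(uv[0]-c['cx'])/c['fx'],(uv[1]-c['cy'])/c['fy']]); r=np.linalg.norm(x)
    d=R.T@np.r_[x/r*np.sin(r),np.cos(r)]; return -R.T@c['tvec'].ravel(),d
def fz(c,uv,z):
    o,d=fray(c,uv); return (o+d*(z-o[2])/d[2]).round(1)
E
python3 -c "
from h import *
c=cam('w1'); print(fray(c,(320,199)))
for uv,z in [((312,153),134),((311,250),134),((141,132),6),((350,132),6),((343,252),6),((137,120),5),((362,122),5),((354,259),5),((41,205),292),((72,335),292),((35,215),292),((270,150),90),((272,225),90),((356,230),90)]: print(uv,z,fz(c,uv,z))
"
```

```text
(array([440.67333668, 208.33904174, 374.37966452]), array([ 0.27615745, -0.0031285 , -0.96110732]))
(312, 153) 134 [472.4 201.4 134. ]
(311, 250) 134 [555.2 199.8 134. ]
(141, 132) 6 [453.5 -30.8   6. ]
(350, 132) 6 [463.9 242.9   6. ]
(343, 252) 6 [619.2 237.3   6. ]
(137, 120) 5 [436.8 -36.9   5. ]
(362, 122) 5 [451.7 257.2   5. ]
(354, 259) 5 [630.3 252.4   5. ]
(41, 205) 292 [466.7  98.6 292. ]
(72, 335) 292 [532.   88.9 292. ]
(35, 215) 292 [470.9  92.4 292. ]
(270, 150) 90 [474.9 161.   90. ]
(272, 225) 90 [549.1 159.8  90. ]
(356, 230) 90 [554.4 243.   90. ]
```

Call:
{"api": "carry_out", "payload": {"series": [[-0.0136,-0.03,0,0.014],[-0.0136,-0.03,0.15,0.014],[-0.0136,-0.03,0.3,0.014],[-0.0136,-0.03,0.4,0.014],[-0.0136,-0.03,0.45,0.014],[-0.0136,-0.03,0.5,0.014],[-0.0136,-0.03,0.503,0.014],[-0.0136,-0.03,0.503,0.014]]}}

```text
t: 2.07
eef_pos: [512.9, 202.3, 177.8]
tool_rot: [-0.03, -3.14, 0.001]
ft_force: [0.4, 0.2, 0.4]
gripper_width: 1.002
grip_force: 0.0
```

Call:
{"api": "carry_out", "payload": {"series": [[0,0,0,0],[0,0,0,0],[0,0,0,0],[0,0,0,0],[0,0,0,0],[0,0,0,0]], "gripper": 0, "force": 60}}

```text
t: 2.57
eef_pos: [513.5, 199.5, 178.6]
tool_rot: [-0.033, -3.141, 0.005]
ft_force: [-7.2, -27.6, 41.9]
gripper_width: 0.152
grip_force: 66.2
```

```bash
python3 -c "
from h import *
plan([513.8,200.6,178],89)"
```

```text
t 2.57 pos [513.5 199.5 178.6] toolz [-0.001 -0.003 -1.   ] yaw_y 88.81 -> [-0.0013  0.0043  0.0023] turn -0.0021 F [ -7.2 -27.6  41.9] w 0.152 q [-0.64  0.38  0.18  2.   -0.1   0.77  1.15]
```

Call:
{"api": "carry_out", "payload": {"series": [[0,-0.01,-0.006,0],[0,-0.01,-0.006,0],[0,-0.01,-0.006,-0.06],[0,-0.01,-0.006,-0.12],[0,-0.01,-0.006,-0.18],[0,-0.01,-0.006,-0.24],[0,-0.01,-0.006,-0.3],[0,-0.01,-0.006,-0.34],[0,-0.01,-0.006,-0.38],[0,-0.01,-0.006,-0.4],[0,-0.01,-0.006,-0.4]]}}

```text
t: 3.48
eef_pos: [513.7, 197.7, 179.0]
tool_rot: [0.943, -2.996, 0.003]
ft_force: [7.0, -7.0, -13.5]
gripper_width: 0.155
grip_force: 66.7
```

```bash
python3 -c "
from h import *
plan([513.8,200.6,178],89)
snap('side','d2.png')"
```

```text
t 3.48 pos [513.7 197.7 179. ] toolz [ 0.    -0.002 -1.   ] yaw_y 124.94 -> [-0.0068  0.0094  0.004 ] turn 0.3993 F [  7.   -7.  -13.5] w 0.155 q [-0.52  0.37  0.04  2.   -0.02  0.77  1.71]
```

Call:
{"api": "carry_out", "payload": {"series": [[0,0,0,0],[0,0,0,0],[0,0,0,0],[0,0,0,0]]}}

```text
t: 3.87
eef_pos: [513.7, 197.7, 179.0]
tool_rot: [0.94, -2.997, 0.003]
ft_force: [7.9, -7.0, -13.3]
gripper_width: 0.15
grip_force: 66.7
```

```bash
python3 -c "
from h import *
plan([513.8,200.6,178],89)
snap('side','d3.png')
g=lambda n:cv2.cvtColor(cam(n)['image'],cv2.COLOR_RGB2GRAY)[165:225,285:365].astype(np.float32)
for n in('d2','d3'):print(n,cv2.phaseCorrelate(g('d0'),g(n),cv2.createHanningWindow((80,60),cv2.CV_32F)))
c=cam('d0');print(proj(c,[[525,0,210],[525,0,200]]))
"
```

```text
t 3.87 pos [513.7 197.7 179. ] toolz [ 0.    -0.002 -1.   ] yaw_y 124.81 -> [-0.0068  0.0094  0.004 ] turn 0.3979 F [  7.9  -7.  -13.3] w 0.15 q [-0.52  0.37  0.04  2.   -0.02  0.77  1.71]
d2 ((0.0166426324823874, 1.8151840645832529), 0.9440529609719912)
d3 ((0.1087056732439109, 4.829797252473291), 0.8038406225045522)
[[317.18243468 198.66404189]
 [317.20563069 201.45917905]]
```

Sinking at about 27 mm/s, with roughly 17 mm done. I'll wait.

Call:
{"api": "carry_out", "payload": {"series": [[0,0,0,0],[0,0,0,0],[0,0,0,0],[0,0,0,0],[0,0,0,0],[0,0,0,0],[0,0,0,0],[0,0,0,0],[0,0,0,0],[0,0,0,0],[0,0,0,0],[0,0,0,0],[0,0,0,0],[0,0,0,0],[0,0,0,0],[0,0,0,0],[0,0,0,0],[0,0,0,0],[0,0,0,0],[0,0,0,0]]}}

```text
t: 5.58
eef_pos: [513.7, 197.7, 179.0]
tool_rot: [0.94, -2.997, 0.003]
ft_force: [7.8, -6.8, -12.7]
gripper_width: 0.154
grip_force: 66.7
```

Call:
{"api": "carry_out", "payload": {"series": [[0,0,0,0],[0,0,0,0],[0,0,0,0],[0,0,0,0],[0,0,0,0],[0,0,0,0],[0,0,0,0],[0,0,0,0],[0,0,0,0],[0,0,0,0],[0,0,0,0],[0,0,0,0]]}}

```text
t: 6.58
eef_pos: [513.7, 197.7, 179.0]
tool_rot: [0.94, -2.997, 0.003]
ft_force: [7.6, -7.3, -13.2]
gripper_width: 0.15
grip_force: 66.7
```

```bash
python3 -c "
from h import *
a=snap('side','d4.png')
for i in range(6): b=snap('side','d5.png')
snap('scene','s5.png')
g=lambda n,o=0:cv2.cvtColor(cam(n)['image'],cv2.COLOR_RGB2GRAY)[165+o:225+o,285:365].astype(np.float32)
W=cv2.createHanningWindow((80,60),cv2.CV_32F)
print(cv2.phaseCorrelate(g('d4',19),g('d5',19),W),cv2.phaseCorrelate(g('d0'),g('d5',19),W))
c=cam('d0');print(proj(c,[[525,0,210],[525,0,140]]))
plan([513.8,200.6,178],89)
"
```

```text
((0.022102295064421185, 0.044589836091223134), 0.9653449227412542) ((-0.07794870362858575, -0.5605910180113476), 0.9048904756704966)
[[317.18243468 198.66404189]
 [317.34012234 217.66552291]]
t 6.98 pos [513.7 197.7 179. ] toolz [ 0.    -0.002 -1.   ] yaw_y 124.81 -> [-0.0069  0.0095  0.004 ] turn 0.3979 F [  8.6  -7.3 -12.9] w 0.148 q [-0.52  0.37  0.04  2.   -0.02  0.77  1.71]
```

Call:
{"api": "carry_out", "payload": {"series": [[0,0,0,0.07],[0,0,0,0.14],[0,0,0,0.21],[0,0,0,0.28],[0,0,0,0.34],[0,0,0,0.38],[0,0,0,0.41],[0,0,0,0.42],[0,0,0,0.42],[0,0,0,0.42]]}}

```text
t: 7.82
eef_pos: [513.3, 199.2, 179.0]
tool_rot: [0.079, 3.14, -0.001]
ft_force: [6.3, -0.2, -15.9]
gripper_width: 0.15
grip_force: 66.3
```

```bash
python3 -c "
from h import *
plan([513.8,200.6,178],89); print(manip.observe()['torque'])"
```

```text
t 7.82 pos [513.3 199.2 179. ] toolz [ 0.    -0.001 -1.   ] yaw_y 87.11 -> [-0.0016  0.0059  0.0041] turn -0.021 F [  6.3  -0.2 -15.9] w 0.15 q [-0.64  0.38  0.19  2.01 -0.1   0.77  1.13]
[ 0.19218775 -1.29566707  0.56753189]
```

Call:
{"api": "carry_out", "payload": {"series": [[0,0,0,0],[0,0,0,0],[0,0,0,0],[0,0,0,0]], "gripper": 100}}

```text
t: 8.15
eef_pos: [513.3, 199.4, 179.9]
tool_rot: [0.08, 3.14, 0.0]
ft_force: [0.4, 0.5, -0.0]
gripper_width: 0.713
grip_force: 0.0
```

Call:
{"api": "carry_out", "payload": {"series": [[0,0,-0.1,0],[0,0,-0.25,0],[0,0,-0.4,0],[0,0,-0.5,0],[0,0,-0.5,0],[0,0,-0.5,0],[0,-0.1,-0.5,0],[0,-0.2,-0.5,0],[0,-0.3,-0.5,0],[0,-0.3,-0.5,0],[0,-0.3,-0.5,0]]}}

```text
t: 9.07
eef_pos: [509.0, 123.1, 303.7]
tool_rot: [-0.084, -3.139, 0.001]
ft_force: [0.0, 0.2, 0.1]
gripper_width: 1.002
grip_force: 0.0
```

```bash
python3 -c "
from h import *
plan([513.8,200.6,178],89)
c=snap('wrist','w6.png'); snap('side','d6.png')"
```

```text
t 9.07 pos [509.  123.1 303.7] toolz [-0.001 -0.001 -1.   ] yaw_y 86.95 -> [-0.0032  0.3109  0.5027] turn -0.0228 F [0.  0.2 0.1] w 1.002 q [-0.59  0.18  0.26  1.95 -0.05  1.02  1.21]
```

View pics/w6.png

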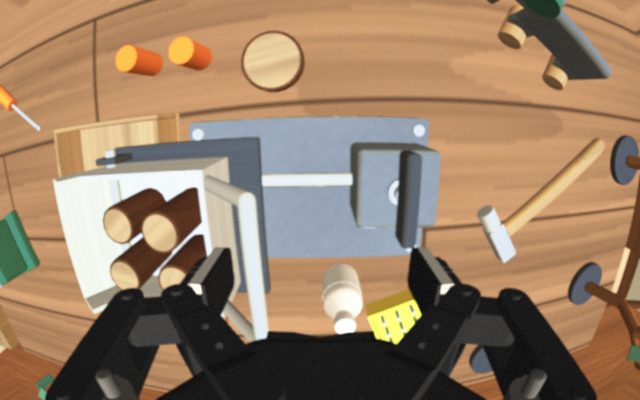

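The wrist view shows the platform down and the tub bar from (248,194) to (258,338). The valve handle lies from (405,152) to (408,246), so it is back along the lift's x.

```bash
python3 -c "
from h import *
c=cam('w6')
for uv,z in [((248,194),222),((258,338),222),((253,266),222),((261,139),120),((268,292),120),((405,150),134),((408,248),134),((58,180),72),((120,118),60),((183,115),60),((110,163),140)]: print(uv,z,fz(c,uv,z))
d=cam('d6')
"
```

```text
(248, 194) 222 [478.4  87.1 222. ]
(258, 338) 222 [574.6  78.9 222. ]
(253, 266) 222 [520.4  84.3 222. ]
(261, 139) 120 [457.9  76.3 120. ]
(268, 292) 120 [604.   66.3 120. ]
(405, 150) 134 [471.3 192.6 134. ]
(408, 248) 134 [557.1 197.3 134. ]
(58, 180) 72 [ 480.8 -225.6   72. ]
(120, 118) 60 [ 418.7 -106.3   60. ]
(183, 115) 60 [427.9 -20.3  60. ]
(110, 163) 140 [462.3 -65.6 140. ]
```

```bash
python3 -c "
from h import *
plan([528.5,82.5,303.7],86.5);plan([528.5,82.5,276],86.5)"
```

```text
t 9.17 pos [509.2 125.  304. ] toolz [-0.001 -0.    -1.   ] yaw_y 87.11 -> [-0.0858 -0.1659  0.001 ] turn 0.0067 F [ 0.1 -0.4  0.6] w 1.002 q [-0.59  0.18  0.26  1.95 -0.05  1.02  1.21]
t 9.17 pos [509.2 125.  304. ] toolz [-0.001 -0.    -1.   ] yaw_y 87.11 -> [-0.0859 -0.1658  0.1118] turn 0.0067 F [ 0.1 -0.4  0.6] w 1.002 q [-0.59  0.18  0.26  1.95 -0.05  1.02  1.21]
```

Call:
{"api": "carry_out", "payload": {"series": [[-0.086,-0.166,0,0.007],[-0.086,-0.166,0,0.007],[-0.086,-0.166,0.05,0.007],[-0.086,-0.166,0.1,0.007],[-0.086,-0.166,0.11,0.007],[-0.086,-0.166,0.11,0.007]]}}

```text
t: 9.67
eef_pos: [528.3, 82.6, 276.1]
tool_rot: [-0.095, -3.138, 0.001]
ft_force: [0.2, 0.1, 0.9]
gripper_width: 0.996
grip_force: 0.0
```

Call:
{"api": "carry_out", "payload": {"series": [[0,0,0,0],[0,0,0,0],[0,0,0,0],[0,0,0,0],[0,0,0,0],[0,0,0,0]], "gripper": 0, "force": 35}}

```text
t: 10.17
eef_pos: [528.9, 82.0, 277.4]
tool_rot: [0.097, 3.14, 0.0]
ft_force: [-0.1, 3.5, 0.2]
gripper_width: 0.147
grip_force: 3.1
```

```bash
python3 -c "
from h import *
plan([528.5,82.5,276],86.5);c=snap('wrist','w7.png')"
```

```text
t 10.17 pos [528.9  82.  277.4] toolz [ 0.  0. -1.] yaw_y 86.45 -> [0.0016 0.002  0.0056] turn -0.0005 F [-0.1  3.5  0.2] w 0.147 q [-0.52  0.23  0.29  1.96 -0.08  0.96  1.31]
```

View pics/w7.png

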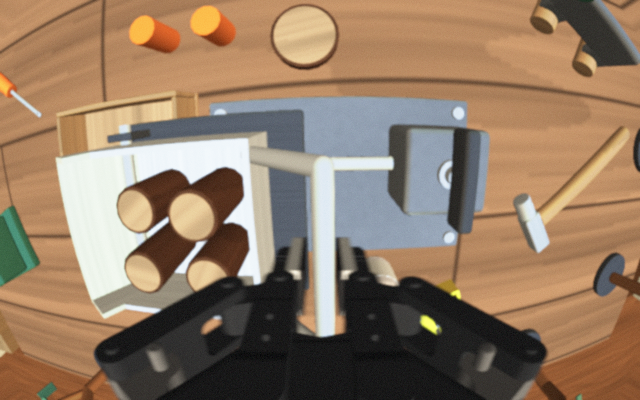

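The bar is centred between the fingers, at about (323,250). Now I'll compute the arc table.

```bash
python3 - <<'E'
import numpy as np
def tab(a,b,n):
    f=lambda t:171/250*np.array([np.cos(np.radians(28.66+t)),-np.sin(np.radians(28.66+t))])
    print([[0]+(f(t)-f(a)).round(3).tolist()+[0] for t in np.linspace(a,b,n+1)[1:]])
tab(0,40,20);tab(40,80,20);tab(80,110,15)
E
```

```text
[[0, -0.012, -0.021, 0], [0, -0.024, -0.041, 0], [0, -0.038, -0.061, 0], [0, -0.051, -0.08, 0], [0, -0.066, -0.099, 0], [0, -0.081, -0.118, 0], [0, -0.097, -0.135, 0], [0, -0.114, -0.153, 0], [0, -0.131, -0.169, 0], [0, -0.148, -0.185, 0], [0, -0.167, -0.201, 0], [0, -0.185, -0.216, 0], [0, -0.205, -0.23, 0], [0, -0.224, -0.243, 0], [0, -0.244, -0.256, 0], [0, -0.265, -0.268, 0], [0, -0.286, -0.28, 0], [0, -0.307, -0.29, 0], [0, -0.329, -0.3, 0], [0, -0.351, -0.309, 0]]
[[0, -0.022, -0.008, 0], [0, -0.045, -0.016, 0], [0, -0.068, -0.023, 0], [0, -0.091, -0.028, 0], [0, -0.114, -0.034, 0], [0, -0.138, -0.038, 0], [0, -0.162, -0.041, 0], [0, -0.185, -0.044, 0], [0, -0.209, -0.046, 0], [0, -0.233, -0.047, 0], [0, -0.257, -0.047, 0], [0, -0.281, -0.046, 0], [0, -0.304, -0.045, 0], [0, -0.328, -0.042, 0], [0, -0.352, -0.039, 0], [0, -0.375, -0.035, 0], [0, -0.399, -0.03, 0], [0, -0.422, -0.025, 0], [0, -0.445, -0.018, 0], [0, -0.468, -0.011, 0]]
[[0, -0.022, 0.008, 0], [0, -0.045, 0.017, 0], [0, -0.067, 0.026, 0], [0, -0.088, 0.037, 0], [0, -0.109, 0.048, 0], [0, -0.13, 0.06, 0], [0, -0.15, 0.072, 0], [0, -0.17, 0.085, 0], [0, -0.19, 0.099, 0], [0, -0.208, 0.114, 0], [0, -0.227, 0.129, 0], [0, -0.245, 0.145, 0], [0, -0.262, 0.162, 0], [0, -0.279, 0.179, 0], [0, -0.295, 0.196, 0]]
```

Call:
{"api": "carry_out", "payload": {"series": [[0,0,0,0],[0,0,0,0],[0,0,0,0]]}}

```text
t: 10.47
eef_pos: [529.0, 83.1, 277.6]
tool_rot: [0.095, 3.14, 0.002]
ft_force: [-0.2, 5.9, 3.1]
gripper_width: 0.1
grip_force: 34.4
```

Call:
{"api": "carry_out", "payload": {"series": [[0,-0.012,-0.021,0],[0,-0.024,-0.041,0],[0,-0.038,-0.061,0],[0,-0.051,-0.08,0],[0,-0.066,-0.099,0],[0,-0.081,-0.118,0],[0,-0.097,-0.135,0],[0,-0.114,-0.153,0],[0,-0.131,-0.169,0],[0,-0.148,-0.185,0],[0,-0.167,-0.201,0],[0,-0.185,-0.216,0],[0,-0.205,-0.23,0],[0,-0.224,-0.243,0],[0,-0.244,-0.256,0],[0,-0.265,-0.268,0],[0,-0.286,-0.28,0],[0,-0.307,-0.29,0],[0,-0.329,-0.3,0],[0,-0.351,-0.309,0]]}}

```text
t: 12.13
eef_pos: [524.8, -4.5, 356.0]
tool_rot: [0.095, 3.136, 0.003]
ft_force: [7.7, 7.1, 6.7]
gripper_width: 0.099
grip_force: 35.6
```

```bash
python3 -c "
from h import *
plan([528.5,82.5-87.7,277.5+77.3],86.5);c=snap('side','d8.png')"
```

```text
t 12.13 pos [524.8  -4.5 356. ] toolz [ 0.004  0.002 -1.   ] yaw_y 86.55 -> [-0.0149 -0.0021  0.005 ] turn 0.0005 F [7.7 7.1 6.7] w 0.099 q [-0.43  0.13  0.35  1.9  -0.05  1.12  1.45]
```

View pics/d8.png

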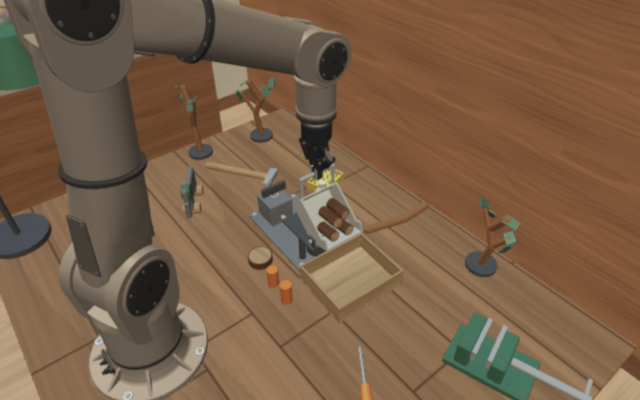

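The tub at (330,215) is tipping as planned, with low forces and the chunks starting to lie over. Continuing.

Call:
{"api": "carry_out", "payload": {"series": [[0,-0.022,-0.008,0],[0,-0.045,-0.016,0],[0,-0.068,-0.023,0],[0,-0.091,-0.028,0],[0,-0.114,-0.034,0],[0,-0.138,-0.038,0],[0,-0.162,-0.041,0],[0,-0.185,-0.044,0],[0,-0.209,-0.046,0],[0,-0.233,-0.047,0],[0,-0.257,-0.047,0],[0,-0.281,-0.046,0],[0,-0.304,-0.045,0],[0,-0.328,-0.042,0],[0,-0.352,-0.039,0],[0,-0.375,-0.035,0],[0,-0.399,-0.03,0],[0,-0.422,-0.025,0],[0,-0.445,-0.018,0],[0,-0.468,-0.011,0]]}}

```text
t: 13.85
eef_pos: [517.7, -122.2, 358.1]
tool_rot: [0.095, 3.136, 0.001]
ft_force: [11.0, 2.5, -0.0]
gripper_width: 0.1
grip_force: 35.2
```

Call:
{"api": "carry_out", "payload": {"series": [[0,-0.022,0.008,0],[0,-0.045,0.017,0],[0,-0.067,0.026,0],[0,-0.088,0.037,0],[0,-0.109,0.048,0],[0,-0.13,0.06,0],[0,-0.15,0.072,0],[0,-0.17,0.085,0],[0,-0.19,0.099,0],[0,-0.208,0.114,0],[0,-0.227,0.129,0],[0,-0.245,0.145,0],[0,-0.262,0.162,0],[0,-0.279,0.179,0],[0,-0.287,0.188,0],[0,-0.287,0.188,0],[0,-0.287,0.188,0],[0,-0.287,0.188,0],[0,-0.287,0.188,0],[0,-0.287,0.188,0]]}}

```text
t: 15.52
eef_pos: [513.2, -193.9, 310.8]
tool_rot: [0.096, 3.137, -0.001]
ft_force: [10.6, -0.1, -2.7]
gripper_width: 0.099
grip_force: 34.7
```

```bash
python3 -c "
from h import *
plan([528.5,82.5,277.5],86.5);a=snap('side','d9.png')['image'][100:330,220:450];b=snap('wrist','w9.png')['image'];print(b.shape)
o=np.hstack([cv2.resize(a,(400,400)),b[:,:400]]);cv2.imwrite('pics/c9.png',o[:,:,::-1])"
```

```text
t 15.52 pos [ 513.2 -193.9  310.8] toolz [ 0.003 -0.001 -1.   ] yaw_y 86.5 -> [0.0068 1.1072 0.1326] turn -0.0 F [10.6 -0.1 -2.7] w 0.099 q [-0.17  0.22  0.48  1.91 -0.12  1.03  1.88]
(400, 640, 3)
```

View pics/c9.png

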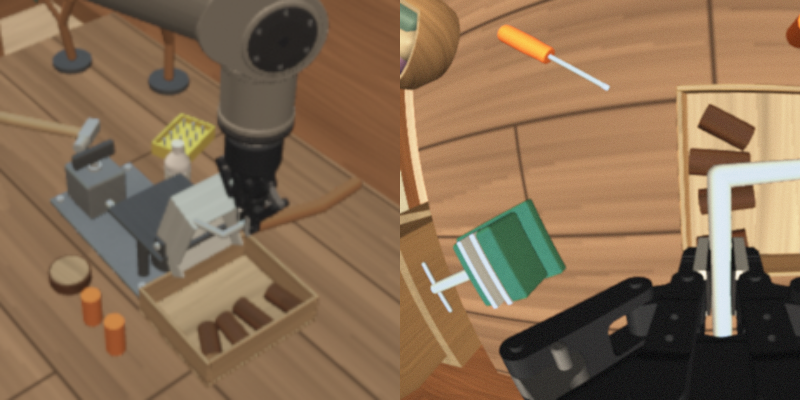

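All four chunks lie in the tray: crop left view at about (208,337), (230,325), (250,315) and (283,297). Now I'll swing the tub back.

```bash
python3 - <<'E'
import numpy as np
def tab(a,b,n):
    f=lambda t:171/250*np.array([np.cos(np.radians(28.66+t)),-np.sin(np.radians(28.66+t))])
    print([[0]+(f(t)-f(a)).round(3).tolist()+[0] for t in np.linspace(a,b,n+1)[1:]])
tab(109,55,18);tab(55,0,18)
E
```

```text
[[0, 0.025, -0.026, 0], [0, 0.051, -0.05, 0], [0, 0.078, -0.073, 0], [0, 0.107, -0.095, 0], [0, 0.136, -0.115, 0], [0, 0.167, -0.134, 0], [0, 0.199, -0.151, 0], [0, 0.231, -0.166, 0], [0, 0.264, -0.179, 0], [0, 0.298, -0.191, 0], [0, 0.332, -0.201, 0], [0, 0.367, -0.209, 0], [0, 0.403, -0.216, 0], [0, 0.438, -0.22, 0], [0, 0.474, -0.223, 0], [0, 0.51, -0.223, 0], [0, 0.545, -0.222, 0], [0, 0.581, -0.219, 0]]
[[0, 0.036, 0.005, 0], [0, 0.072, 0.012, 0], [0, 0.107, 0.021, 0], [0, 0.142, 0.031, 0], [0, 0.176, 0.044, 0], [0, 0.21, 0.058, 0], [0, 0.243, 0.074, 0], [0, 0.275, 0.092, 0], [0, 0.305, 0.112, 0], [0, 0.335, 0.133, 0], [0, 0.364, 0.155, 0], [0, 0.391, 0.18, 0], [0, 0.417, 0.205, 0], [0, 0.442, 0.232, 0], [0, 0.465, 0.26, 0], [0, 0.486, 0.29, 0], [0, 0.506, 0.32, 0], [0, 0.525, 0.352, 0]]
```

Call:
{"api": "carry_out", "payload": {"series": [[0,0.025,-0.026,0],[0,0.051,-0.05,0],[0,0.078,-0.073,0],[0,0.107,-0.095,0],[0,0.136,-0.115,0],[0,0.167,-0.134,0],[0,0.199,-0.151,0],[0,0.231,-0.166,0],[0,0.264,-0.179,0],[0,0.298,-0.191,0],[0,0.332,-0.201,0],[0,0.367,-0.209,0],[0,0.403,-0.216,0],[0,0.438,-0.22,0],[0,0.474,-0.223,0],[0,0.51,-0.223,0],[0,0.545,-0.222,0],[0,0.581,-0.219,0]]}}

```text
t: 17.12
eef_pos: [520.0, -49.2, 365.4]
tool_rot: [-0.098, -3.139, 0.0]
ft_force: [-10.2, -1.7, 9.6]
gripper_width: 0.1
grip_force: 37.3
```

Call:
{"api": "carry_out", "payload": {"series": [[0,0.036,0.005,0],[0,0.072,0.012,0],[0,0.107,0.021,0],[0,0.142,0.031,0],[0,0.176,0.044,0],[0,0.21,0.058,0],[0,0.243,0.074,0],[0,0.275,0.092,0],[0,0.305,0.112,0],[0,0.335,0.133,0],[0,0.364,0.155,0],[0,0.391,0.18,0],[0,0.417,0.205,0],[0,0.442,0.232,0],[0,0.465,0.26,0],[0,0.486,0.29,0],[0,0.506,0.32,0],[0,0.525,0.352,0],[0,0.525,0.354,0],[0,0.525,0.354,0]]}}

```text
t: 18.78
eef_pos: [527.2, 82.8, 275.3]
tool_rot: [-0.095, -3.136, 0.0]
ft_force: [-10.1, 4.4, -0.7]
gripper_width: 0.096
grip_force: 38.5
```

```bash
python3 -c "
from h import *
plan([528.5,82.5,276],86.5)"
```

```text
t 18.78 pos [527.2  82.8 275.3] toolz [-0.004 -0.    -1.   ] yaw_y 86.53 -> [-0.0051 -0.001  -0.003 ] turn 0.0003 F [-10.1   4.4  -0.7] w 0.096 q [-0.52  0.23  0.29  1.96 -0.08  0.96  1.31]
```

Call:
{"api": "carry_out", "payload": {"series": [[0,0,0.006,0],[0,0,0.012,0],[0,0,0.012,0],[0,0,0.012,0]]}}

```text
t: 19.12
eef_pos: [527.4, 83.3, 274.0]
tool_rot: [-0.095, -3.137, -0.002]
ft_force: [-18.4, 7.1, 19.5]
gripper_width: 0.1
grip_force: 40.4
```

```bash
python3 -c "
from h import *
plan([528.5,82.5,276],86.5)"
```

```text
t 19.12 pos [527.4  83.3 274. ] toolz [-0.003  0.002 -1.   ] yaw_y 86.54 -> [-0.0046 -0.0029 -0.0081] turn 0.0004 F [-18.4   7.1  19.5] w 0.1 q [-0.52  0.23  0.29  1.97 -0.08  0.96  1.31]
```

Seated on its stop: 19 N downward against about 2 N of hinge friction. I'll release and retreat upward.

Call:
{"api": "carry_out", "payload": {"series": [[0,0,0,0],[0,0,0,0],[0,0,0,0],[0,0,0,0],[0,0,0,0],[0,0,0,0]], "gripper": 100}}

```text
t: 19.62
eef_pos: [528.9, 81.8, 273.3]
tool_rot: [-0.097, -3.14, 0.0]
ft_force: [0.2, 0.1, 0.0]
gripper_width: 0.94
grip_force: 0.0
```

Call:
{"api": "carry_out", "payload": {"series": [[0,0,-0.03,0],[0,0,-0.1,0],[0,0,-0.2,0],[0,0,-0.35,0],[0,0,-0.5,0],[0,0.2,-0.5,0],[0,0.4,-0.5,0],[0,0.6,-0.5,0],[0,0.6,-0.5,0],[0,0.6,-0.5,0],[0,0.6,-0.5,0]]}}

```text
t: 20.53
eef_pos: [537.8, 233.2, 398.5]
tool_rot: [-0.093, -3.14, 0.001]
ft_force: [-0.2, -1.3, -0.4]
gripper_width: 0.999
grip_force: 0.0
```

```bash
python3 -c "
from h import *
plan([528.5,82.5,276],86.5);d=snap('side','d10.png')['image'];b=snap('wrist','w10.png')['image']
a=d[120:340,225:425]
o=np.hstack([cv2.resize(a,(364,400)),b[:,:436]]);cv2.imwrite('pics/c10.png',o[:,:,::-1])"
```

```text
t 20.53 pos [537.8 233.2 398.5] toolz [-0. -0. -1.] yaw_y 86.61 -> [ 0.0013 -0.6037  0.4901] turn 0.0012 F [-0.2 -1.3 -0.4] w 0.999 q [-0.69  0.21  0.21  1.7  -0.05  1.24  1.04]
```

View pics/c10.png

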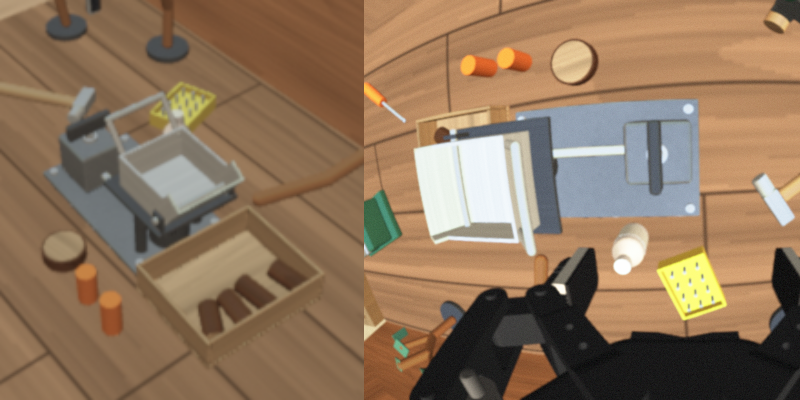

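The tub is upright and empty, all four chunks are in the tray at crop (210–285, 275–315), the valve handle is at (654,157) along x, and the bystanders have not moved. One last numeric check of the valve angle, then I'll hand in.

```bash
python3 -c "
from h import *
c=cam('w10')
a,b=fz(c,(290.5,121),134),fz(c,(292,194),134);print(a,b,np.arctan2(*(b-a)[[1,0]]))
a,b=fz(c,(324,110),8),fz(c,(326,208),8);print(a,b,np.arctan2(*(b-a)[[1,0]]))
print(manip.sign_off())"
```

```text
[475.7 203.  134. ] [556.9 198.1 134. ] -0.06027173868439302
[465.5 240.9   8. ] [616.1 234.9   8. ] -0.03981957813497477
the job is handed in; nothing more can be done
None
```

The job is handed in after 20.5 s. I opened the valve about 0.63 rad and the lift sank at about 27 mm/s until it stopped at the bottom. I closed the valve, tipped all four chunks into the tray and seated the tub back upright on its stop.

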